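# Index the gold sample under the video microscope and take the picture

### The job

Push the microscope's turntable round by one of its upright orange pegs, one click position in the direction that brings the gold sample centred under the lens, without touching the samples or turning past that next position. When the table rests in its click position, press the green button fully down to take the picture, then let go. Leave the things lying around in place.

Things in the scene. Friction and masses are not known exactly. Their poses are not given: they have to be found in the camera images.
- stand: White video microscope fixed to the bench; origin on the turntable's vertical axis at bench height. Its +y points from that axis to the lens and on to the column (75 x 60 mm, centred 235 mm out). A white arm 85 mm wide, 267 to 333 mm high, runs along +y from 50 to 270 mm; black camera tube on top, up to 407 mm. The side away from the lens (-y) is open above.
- lens_axis (a point): Fixed point on the lens's optical axis at the height of the turntable's top face (55 mm above the bench), 68 mm from the turntable axis along the stand's +y. The lens is a steel tube, radius 12 mm at its lower end (116 mm above the bench), 21 mm higher up.
- disc_center (a point): Centre of the turntable's top face, 55 mm above the bench; the frame turns with the table, parallel to the stand's frame at the start. Dark steel disc, radius 120 mm. Six pockets, 68 mm from the axis at 30, 90, 150.. degrees counter-clockwise from +x, each with three 5 mm high locating pins 24 mm from its centre. The 90-degree pocket starts under the lens.
- peg0 (a point): Foot of one orange peg, on the turntable's top face; moves with it. Six such upright pegs, 12 mm in diameter and 35 mm high (tops 90 mm above the bench), stand 105 mm from the turntable axis, midway between the pockets: at 0 (this one), 60, 120, 180, 240 and 300 degrees in the disc_center frame.
- turntable (a joint): Turntable angle in rad, 0 at the start, positive counter-clockwise from above, range -3.1 to 3.1. A detent every 60 degrees (1.047 rad). Leaving one takes up to about 0.32 N m (3 N at a peg), a little more when pushed fast; past the half-way angle the table pulls itself on into the next detent, damped, within about a second.
- gold: Sample carrier with a gold-coloured face: a loose white disc 40 mm in diameter and 8 mm high with a 33 mm gold wafer on top, 40 g, lying in a pocket, its top 63 mm above the bench. Origin at the centre of its underside. At the start it is one pocket away from the lens, on either side.
- blue: The same carrier with a blue face, in the pocket next to the lens on the other side from the gold one. Not to be touched.
- dark: The same carrier with a black face, under the lens at the start. Not to be touched.
- panel: Grey button box fixed to the bench, 100 x 80 x 30 mm, origin at the centre of its underside. The green button stands on its top.
- shutter_top (a point): Centre of the top of the green button (32 mm diameter, in a low black housing) on the grey box; it presses straight down.
- shutter (a joint): Travel of the green button in m: 0 released, 0.006 fully down. A spring pushes it back; fully down takes 4 N.
- frame: Bystander: flat blue wafer frame with an orange film, 140 mm in diameter, 6 mm thick, loose; origin at the centre of its underside.
- jar: Bystander: amber jar, 56 mm in diameter, 75 mm high, loose; origin at the centre of its underside.
- tray: Bystander: empty blue sample tray with four compartments, 100 x 130 x 30 mm, loose; origin at the centre of its underside.
- brush: Bystander: small brush 150 mm long lying flat, loose; origin about its middle.

How it is judged:
By the outcome, as a careful person would: the job done as asked, in the order asked, and still so for the second after the job is handed in, with the robot touching nothing.
It also fails if it takes over 48 s, if anything falls off the work surface, if the arm or the gripper's body presses on something with over 40 N, if the wrist force passes 120 N, or if a joint passes its speed limit or range.

### The arm

A 7-joint arm with a two-finger parallel gripper is mounted at the origin on the work surface. World frame = base frame: x ahead of the robot, y to its left, z up, the work surface at z = 0. Lengths are in m, angles in degrees, forces in N, time in s.
With the tool pointing down it reaches from about 0.425 to 0.875 m from the base axis. Payload 9.9 kg.
Tool frame: the origin (TCP) lies on the centre line of the jaws, within the pads' length; the fingertips stand bot.tip_reach ahead of it and the grasp point (between the pads) lies 11 mm behind it (bot.tip_reach is the distance from the TCP to the fingertips, in m); x points along the fingers, y is the direction in which the jaws open and shut, and the axes are right-handed (so a half turn about x gives the same grasp; the last joint's range is limited). The gripper opens to 85 mm and grips with 20 to 120 N. Pads are 22 mm wide; open, the fingers measure 114 mm over their backs; the gripper's body (76 mm by 85 mm) begins 54 mm behind the grasp point. The pads swing forward as they close: fully open they stand 13 mm farther back than shut.
Start: joints at [61.203, 32.985, 1.427, 82.34, -0.859, 64.687, -3.237], TCP at [0.275, -0.617, 0.239] pointing down, gripper open.
Joint ranges: [-157.87, 157.87], [-19.46, 123.44], [-87.15, 90], [11.01, 140.99], [-62.26, 242.26], [9.8, 113.94], [-161.44, 161.44]. Speed limits (degrees/s): [127.2, 127.2, 172.46, 172.46, 180, 180, 180].

### API

Orientations are given as [roll, pitch, yaw] about the fixed x, y, z axes, in that order (R = Rz(yaw) Ry(pitch) Rx(roll)).
In Python, from bench import bot gives the robot as it stands. The module is installed in compiled form; this text tells all that it offers.
- The arm moves only by the tool play_rows, never from a script. Its argument "moves" is a list of rows, each an object of numbers: "fingers": the closure in counts, from 0 (fully open) to 255 (shut); "x", "y", "z": the shift along the tool's x, y, z in mm; "roll": the turn about the tool's x in rad. In form: [{"fingers": .., "x": .., "y": .., "z": .., "roll": ..}, ...]. A call has exactly 5 rows; each row shifts and turns the commanded pose from where the row before left it, along the tool's axes as they then stand; what a row does not reach is not made up. A row lasts 1/12 s, in which the tool goes at most 41.7 mm and 7.16 degrees, less where a joint would pass 70% of its speed; a pose out of reach is approached as far as the arm can. A call is refused whole if a number of a shift passes 41.7 or a number of a turn 0.125, either way. A call with a gripper value outside its range is refused whole. The fingers move at their own pace and stop on an object; the grip force is fixed at half the most. Time passes only in rows, so rows that do not move let the fingers close, or fill a call up. It gives the time, the measured TCP pose, the force and the opening at its end, in the units of the state.
- bot.get_state(): the state, without advancing time (a new reading comes with each control period).
- bot.read_camera(name): name is "side" or "top"; returns a dict with "color" (480x640x3 uint8, red, green, blue), "depth" (480x640 float32, m along the optical axis (not along the pixel's ray), 0 where there is no reading), "fx", "fy", "cx", "cy" (pixels), "dist_coeffs" ([k1, k2, p1, p2, k3] as OpenCV has them; the pictures are not rectified), "view" (4x4, takes a point from world to camera coordinates). Camera axes: x right, y down, z forward; pixel columns grow to the right and rows downward; lengths in m; the calibration is good to about 2 mm. A picture is of the moment at which its call begins.
- bot.close_job(): hands the job in, once; it reports no verdict.
The state is a dict: "time": time; "qpos": joint angles; "joint_velocities": joint speeds; "joint_torque": joint torques, N m; "eef_pos": TCP position; "ee_rot": TCP orientation; "wrist_force": force on the tool from outside, world axes, zero at the start; "moment": the same for the moment, N m; "finger_gap": opening from 0.0 (shut) to 1.0 (fully open).
Only numpy, scipy, OpenCV 4.12 (cv2) and the standard library are available. Lean on these libraries where they do the work, as an engineer would, in place of code of your own. Each camera call takes 0.05 s, during which the arm holds its last target. There are 200 camera calls.

## Working session

There is one attempt and no reset: what is moved stays moved. The work goes in short steps, Python scripts to look and compute and a tool call to move; the robot and the scene stay as the last step left them, time stands still between calls to the robot, and variables do not carry over. Pictures are saved under pics/ and viewed, about 8 in all and at most 12, crops included, and the job is handed in when it is done.

Besides the shell and the picture viewer there is one more tool, called after "Emit:" as name([rows], argument=value, ...), one row to a line, values as JSON. play_rows: Moves the arm, as the interface text tells. Its arguments: {"type":"object","properties":{"moves":{"type":"array","items":{"type":"object","properties":{"fingers":{"type":"number"},"x":{"type":"number"},"y":{"type":"number"},"z":{"type":"number"},"roll":{"type":"number"}}}}},"required":["moves"]}

```bash
mkdir -p pics; cat > h.py <<'E'
import numpy as np, cv2
from bench import bot
def shot(name,fn=None):
    c=bot.read_camera(name)
    if fn: cv2.imwrite('pics/'+fn,cv2.cvtColor(c['color'],cv2.COLOR_RGB2BGR))
    return c
def cloud(c):
    K=np.array([[c['fx'],0,c['cx']],[0,c['fy'],c['cy']],[0,0,1]])
    v,u=np.mgrid[0:480,0:640]
    p=cv2.undistortPoints(np.stack([u.ravel(),v.ravel()],1).astype(np.float64)[:,None],K,np.array(c['dist_coeffs'],float))[:,0]
    d=c['depth'].ravel()
    P=np.c_[p*d[:,None],d]
    V=np.array(c['view']); W=(P-V[:3,3])@V[:3,:3]
    W[d==0]=np.nan
    return W.reshape(480,640,3)
E
python3 - <<'E'
from h import *
s=bot.get_state(); print(s, bot.tip_reach)
for n in('top','side'):
    c=shot(n,n+'0.png'); np.savez(n+'0.npz',W=cloud(c),C=c['color'])
    V=np.array(c['view']);print(n,-V[:3,:3].T@V[:3,3],V[2,:3])
E
```

```text
{'time': 0.0, 'qpos': array([61.20436242, 33.0317372 ,  1.42272265, 82.38581571, -0.86010221,
       64.68753699, -3.23586421]), 'joint_velocities': array([-0.09697463, -0.04095355,  0.05862535,  0.04274084, -0.02901198,
        0.04477544,  0.04984013]), 'joint_torque': array([-8.48234140e-04, -7.65752363e+01,  2.24997237e+00, -2.85970706e+01,
        1.51595520e-02,  1.27562543e-02, -1.82753098e-05]), 'eef_pos': array([ 0.27432171, -0.61626005,  0.238457  ]), 'ee_rot': array([-87.63404581,  89.90546478, 116.36384439]), 'wrist_force': array([-0.78145389,  0.00553395,  0.30756156]), 'moment': array([-0.0087494 , -0.00637795,  0.05906982]), 'finger_gap': 0.9972681713029357} 0.008
top [0.37487621 0.05731791 1.16298779] [ 0.16947315 -0.01118261 -0.98547136]
side [-0.22026258 -0.72976066  1.03878942] [ 0.54211441  0.52448626 -0.6565258 ]
```

View pics/top0.png

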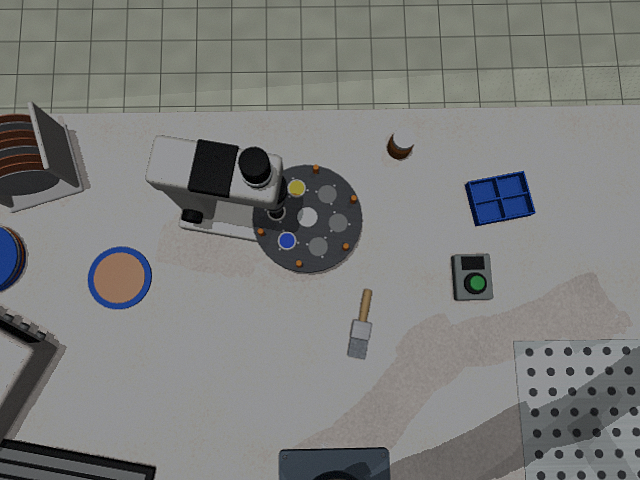

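View pics/side0.png

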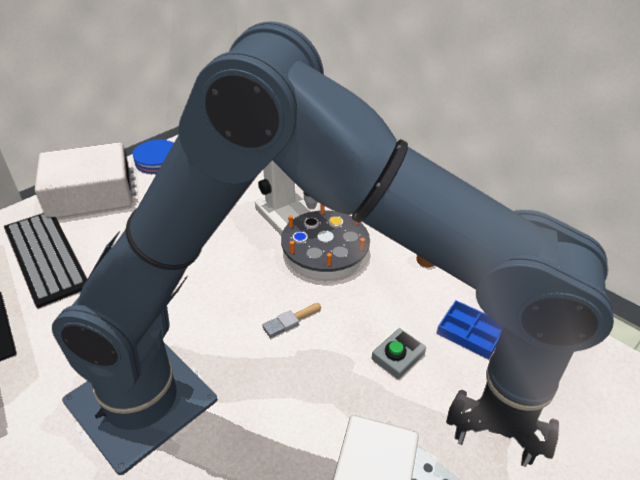

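Top view: the disc is centred near (308,218) with the column to its left. Gold is at (297,188), blue at (287,241), the button at (477,283), the brush at (360,325), the jar at (400,146) and the tray at (500,198). Next I'll turn these into positions.

```bash
cat > m.py <<'E'
from h import *
def comps(W,C,lo,hi,zr,minn=4):
    hsv=cv2.cvtColor(C,cv2.COLOR_RGB2HSV)
    m=cv2.inRange(hsv,lo,hi); z=W[...,2]
    m[~((z>zr[0])&(z<zr[1]))]=0
    n,l,st,ce=cv2.connectedComponentsWithStats(m)
    out=[]
    for i in range(1,n):
        if st[i,4]>=minn:
            p=W[l==i]; out.append((ce[i].round(1),st[i,4],np.median(p,0).round(4),(p.max(0)-p.min(0)).round(3)))
    return out
def fit_disc(W):
    # turntable centre from rim of dark disc
    pass
E
python3 - <<'E'
from m import *
for n in('top','side'):
    d=np.load(n+'0.npz');W,C=d['W'],d['C']
    print(n)
    for nm,lo,hi,zr in(('peg',(3,130,90),(17,255,255),(.06,.1)),('gold',(22,100,100),(35,255,255),(.05,.08)),('blue',(105,150,80),(130,255,255),(.05,.08)),('green',(50,100,60),(80,255,255),(.02,.08))):
        for r in comps(W,C,lo,hi,zr): print(nm,*r)
    # box of panel / disc circle
    sel=(W[...,2]>.05)&(W[...,2]<.06)&(np.hypot(W[...,0]-.66,W[...,1]-.1)<.3)
    p=W[sel];print('disc mean',np.nanmedian(p,0), p.min(0),p.max(0))
E
```

```text
top
peg [315.  166.9] 20 [0.7048 0.0272 0.0885] [0.009 0.009 0.01 ]
peg [353.1 197.1] 22 [ 0.6367 -0.052   0.0893] [0.01  0.009 0.007]
peg [259.8 230.7] 25 [0.5676 0.1455 0.0886] [0.01 0.01 0.01]
peg [345.2 245.6] 23 [ 0.5327 -0.0317  0.0891] [0.011 0.009 0.007]
peg [298.1 262.6] 27 [0.4987 0.0669 0.0887] [0.011 0.008 0.017]
gold [296.2 187.1] 151 [0.6677 0.0688 0.0629] [0.028 0.031 0.011]
blue [286.6 240.4] 162 [0.5509 0.0901 0.0628] [0.029 0.028 0.011]
green [476.9 282.4] 171 [ 0.4548 -0.3142  0.0507] [0.028 0.03  0.019]
disc mean [0.58966776 0.03173646 0.05451916] [ 0.48293193 -0.18242983  0.05000934] [0.78023179 0.27134247 0.05998529]
side
peg [322.  208.5] 22 [0.6672 0.1198 0.0733] [0.011 0.008 0.027]
peg [290.4 220.6] 39 [0.5651 0.1389 0.0783] [0.014 0.016 0.031]
peg [362.1 239.8] 17 [ 0.6346 -0.0576  0.0874] [0.011 0.011 0.013]
peg [292.  245.9] 50 [0.4964 0.0609 0.0779] [0.014 0.018 0.032]
peg [328.9 257.9] 49 [ 0.5307 -0.0379  0.0801] [0.017 0.014 0.032]
gold [335.6 220.1] 60 [0.6675 0.0665 0.061 ] [0.031 0.029 0.009]
blue [299.8 235.9] 64 [0.5515 0.0899 0.0609] [0.03  0.031 0.009]
green [395.9 347.5] 172 [ 0.4511 -0.3185  0.0497] [0.04  0.032 0.018]
disc mean [0.59410251 0.03308881 0.05350825] [ 0.4800187  -0.07796176  0.05000238] [0.72070163 0.29672295 0.05998398]
```

Fit: opposite pegs give an axis at (0.602, 0.047) with radius 105 mm, as specified. The lens direction is 79° in world, and gold sits at 19°, so the table must turn +60° (CCW). I'll push the peg at 229°, (0.533, -0.032), on the open side. First I turn the tool and shut the fingers.

Emit:
play_rows([
  {"fingers": 255, "x": 0, "y": 0, "z": 0, "roll": -0.125},
  {"fingers": 255, "x": 0, "y": 0, "z": 0, "roll": -0.125},
  {"fingers": 255, "x": 0, "y": 0, "z": 0, "roll": -0.125},
  {"fingers": 255, "x": 0, "y": 0, "z": 0, "roll": -0.125},
  {"fingers": 255, "x": 0, "y": 0, "z": 0, "roll": -0.125},
])

```text
time: 0.52
eef_pos: [0.2744, -0.6164, 0.2388]
ee_rot: [-121.1, 89.9, 119.1]
wrist_force: [0.1, 0.4, -1.0]
finger_gap: 0.3
```

```bash
cat > go.py <<'E'
import sys
from h import *
from scipy.spatial.transform import Rotation as Ro
s=bot.get_state(); R=Ro.from_euler('xyz',s['ee_rot'],degrees=True).as_matrix()
p=s['eef_pos']; print('t',s['time'],'p',p.round(4),'F',s['wrist_force'].round(1),'gap',round(s['finger_gap'],3))
print('y',R[:,1].round(3),'z',R[:,2].round(3),'x',R[:,0].round(3))
for a in sys.argv[1:]:
    t=np.array(eval(a)); print(a,'shift mm',(R.T@(t-p)*1000).round(1)); p=t
E
python3 go.py .5026,-.0053,.239 .5026,-.0053,.083
```

```text
t 0.5167 p [ 0.2744 -0.6164  0.2388] F [ 0.1  0.4 -1. ] gap 0.3
y [ 0.867 -0.498 -0.001] z [-0.498 -0.867 -0.   ] x [-0.     0.001 -1.   ]
.5026,-.0053,.239 shift mm [ 2.000e-01 -1.061e+02 -6.437e+02]
.5026,-.0053,.083 shift mm [1.56e+02 1.00e-01 1.00e-01]
```

Emit:
play_rows([
  {"fingers": 255, "x": 0, "y": -5.3, "z": -32.2, "roll": 0},
  {"fingers": 255, "x": 0, "y": -5.3, "z": -32.2, "roll": 0},
  {"fingers": 255, "x": 0, "y": -5.3, "z": -32.2, "roll": 0},
  {"fingers": 255, "x": 0, "y": -5.3, "z": -32.2, "roll": 0},
  {"fingers": 255, "x": 0, "y": -5.3, "z": -32.2, "roll": 0},
])

```text
time: 0.93
eef_pos: [0.3327, -0.4626, 0.2389]
ee_rot: [-118.2, 90.0, 121.6]
wrist_force: [1.0, 0.1, 0.6]
finger_gap: -0.003
```

Emit:
play_rows([
  {"fingers": 255, "x": 0, "y": -5.3, "z": -32.2, "roll": 0},
  {"fingers": 255, "x": 0, "y": -5.3, "z": -32.2, "roll": 0},
  {"fingers": 255, "x": 0, "y": -5.3, "z": -32.2, "roll": 0},
  {"fingers": 255, "x": 0, "y": -5.3, "z": -32.2, "roll": 0},
  {"fingers": 255, "x": 0, "y": -5.3, "z": -32.2, "roll": 0},
])

```text
time: 1.35
eef_pos: [0.3907, -0.3101, 0.2391]
ee_rot: [-84.4, 90.0, 155.4]
wrist_force: [0.3, 0.3, 0.5]
finger_gap: 0.003
```

Emit:
play_rows([
  {"fingers": 255, "x": 0, "y": -5.3, "z": -32.2, "roll": 0},
  {"fingers": 255, "x": 0, "y": -5.3, "z": -32.2, "roll": 0},
  {"fingers": 255, "x": 0, "y": -5.3, "z": -32.2, "roll": 0},
  {"fingers": 255, "x": 0, "y": -5.3, "z": -32.2, "roll": 0},
  {"fingers": 255, "x": 0, "y": -5.3, "z": -32.2, "roll": 0},
])

```text
time: 1.77
eef_pos: [0.4488, -0.1577, 0.2392]
ee_rot: [-62.9, 90.0, 176.9]
wrist_force: [0.6, 0.3, 0.1]
finger_gap: -0.0
```

Emit:
play_rows([
  {"fingers": 255, "x": 0, "y": -5.3, "z": -32.2, "roll": 0},
  {"fingers": 255, "x": 0, "y": -5.3, "z": -32.2, "roll": 0},
  {"fingers": 255, "x": 0, "y": -5.3, "z": -32.2, "roll": 0},
  {"fingers": 255, "x": 0, "y": -5.3, "z": -32.2, "roll": 0},
  {"fingers": 255, "x": 0, "y": 0, "z": 0, "roll": 0},
])

```text
time: 2.18
eef_pos: [0.497, -0.0302, 0.2394]
ee_rot: [-174.1, 89.8, 66.2]
wrist_force: [-0.2, 0.2, 0.3]
finger_gap: 0.002
```

```bash
python3 go.py .5026,-.0053,.130 .5026,-.0053,.083; python3 -c "
from h import *
c=shot('side');i=cv2.cvtColor(c['color'],cv2.COLOR_RGB2BGR)[140:300,200:420];cv2.imwrite('pics/s1.png',cv2.resize(i,None,fx=3,fy=3))"
```

```text
t 2.1833 p [ 0.497  -0.0302  0.2394] F [-0.2  0.2  0.3] gap 0.002
y [ 0.868 -0.496 -0.   ] z [-0.496 -0.868 -0.004] x [ 0.002  0.004 -1.   ]
.5026,-.0053,.130 shift mm [109.5  -7.5 -23.9]
.5026,-.0053,.083 shift mm [47.   0.   0.2]
```

Emit:
play_rows([
  {"fingers": 255, "x": 0, "y": -7.5, "z": -24, "roll": 0},
  {"fingers": 255, "x": 30, "y": 0, "z": 0, "roll": 0},
  {"fingers": 255, "x": 30, "y": 0, "z": 0, "roll": 0},
  {"fingers": 255, "x": 30, "y": 0, "z": 0, "roll": 0},
  {"fingers": 255, "x": 19, "y": 0, "z": 0, "roll": 0},
])

```text
time: 2.65
eef_pos: [0.4992, -0.014, 0.1278]
ee_rot: [-47.8, 89.8, -168.0]
wrist_force: [-0.5, -0.4, -0.1]
finger_gap: -0.0
```

```bash
python3 go.py .5026,-.0053,.083; python3 -c "
from h import *
o=[]
for n in('top','side'):
  c=shot(n);i=cv2.cvtColor(c['color'],cv2.COLOR_RGB2BGR);i=i[140:300,220:420] if n=='top' else i[160:320,220:420];o.append(cv2.resize(i,None,fx=3,fy=3,interpolation=cv2.INTER_CUBIC)[:, :])
cv2.imwrite('pics/s2.png',cv2.resize(np.vstack(o),None,fx=.62,fy=.62))"
```

```text
t 2.65 p [ 0.4992 -0.014   0.1278] F [-0.5 -0.4 -0.1] gap -0.0
y [ 0.864 -0.504 -0.002] z [-0.504 -0.864  0.002] x [-0.003 -0.001 -1.   ]
.5026,-.0053,.083 shift mm [44.8 -1.4 -9.3]
```

View pics/s2.png

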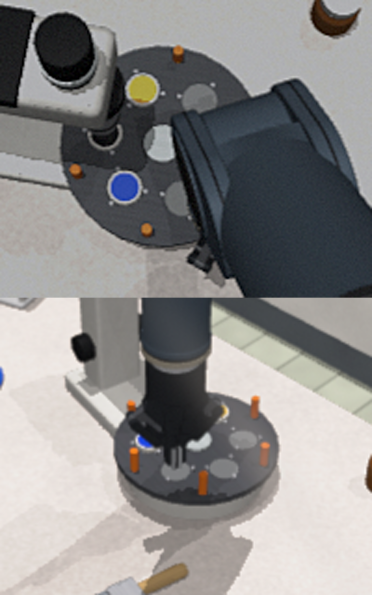

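The closed fingers are between pegs 180° and 240° and clear of the samples and stand. Now I lower them.

Emit:
play_rows([
  {"fingers": 255, "x": 0, "y": -1.4, "z": -9, "roll": 0},
  {"fingers": 255, "x": 15, "y": 0, "z": 0, "roll": 0},
  {"fingers": 255, "x": 15, "y": 0, "z": 0, "roll": 0},
  {"fingers": 255, "x": 15, "y": 0, "z": 0, "roll": 0},
  {"fingers": 255, "x": 0, "y": 0, "z": 0, "roll": 0},
])

```text
time: 3.17
eef_pos: [0.5041, -0.004, 0.0849]
ee_rot: [-56.4, 90.0, -176.6]
wrist_force: [-0.8, 1.1, 0.2]
finger_gap: 0.0
```

```bash
cat > plan.py <<'E'
import numpy as np
# finger path: circle centre c, radius .105, finger angle phi
c=np.array([.602,.047]); 
for phi in range(208,262,4):
    a=np.radians(phi); print(phi,(c+.107*np.array([np.cos(a),np.sin(a)])).round(4))
E
python3 plan.py; python3 go.py .5076,-.0034,.083 .5124,-.0121,.083 .5225,-.025,.083 .5348,-.0363,.083 .5497,-.0465,.083 .5638,-.053,.083 .5789,-.0575,.083
```

```text
208 [ 0.5075 -0.0032]
212 [ 0.5113 -0.0097]
216 [ 0.5154 -0.0159]
220 [ 0.52   -0.0218]
224 [ 0.525  -0.0273]
228 [ 0.5304 -0.0325]
232 [ 0.5361 -0.0373]
236 [ 0.5422 -0.0417]
240 [ 0.5485 -0.0457]
244 [ 0.5551 -0.0492]
248 [ 0.5619 -0.0522]
252 [ 0.5689 -0.0548]
256 [ 0.5761 -0.0568]
260 [ 0.5834 -0.0584]
t 3.1667 p [ 0.5041 -0.004   0.0849] F [-0.8  1.1  0.2] gap 0.0
y [ 0.864 -0.503 -0.   ] z [-0.503 -0.864  0.   ] x [-0.001 -0.    -1.   ]
.5076,-.0034,.083 shift mm [ 1.9  2.7 -2.3]
.5124,-.0121,.083 shift mm [-0.   8.5  5.1]
.5225,-.025,.083 shift mm [-0.  15.2  6.1]
.5348,-.0363,.083 shift mm [-0.  16.3  3.6]
.5497,-.0465,.083 shift mm [-0.  18.   1.3]
.5638,-.053,.083 shift mm [-0.  15.5 -1.5]
.5789,-.0575,.083 shift mm [-0.  15.3 -3.7]
```

Emit:
play_rows([
  {"fingers": 255, "x": 1, "y": 3.5, "z": 1.1, "roll": 0},
  {"fingers": 255, "x": 1, "y": 3.5, "z": 1.1, "roll": 0},
  {"fingers": 255, "x": 0, "y": 3.5, "z": 1.1, "roll": 0},
  {"fingers": 255, "x": 0, "y": 3.5, "z": 1.1, "roll": 0},
  {"fingers": 255, "x": 0, "y": 3.5, "z": 1.1, "roll": 0},
])

```text
time: 3.58
eef_pos: [0.5172, -0.0183, 0.084]
ee_rot: [117.4, 89.9, -2.9]
wrist_force: [-0.2, -0.5, -0.7]
finger_gap: -0.002
```

Emit:
play_rows([
  {"fingers": 255, "x": 0, "y": 3.5, "z": 1.1, "roll": 0},
  {"fingers": 255, "x": 0, "y": 3.5, "z": 1.1, "roll": 0},
  {"fingers": 255, "x": 0, "y": 3.5, "z": 1.1, "roll": 0},
  {"fingers": 255, "x": 0, "y": 3.5, "z": 1.1, "roll": 0},
  {"fingers": 255, "x": 0, "y": 3.5, "z": 1.1, "roll": 0},
])

```text
time: 4.0
eef_pos: [0.5289, -0.0312, 0.0832]
ee_rot: [-110.4, 90.0, 129.5]
wrist_force: [0.0, 1.9, -0.1]
finger_gap: 0.003
```

```bash
cat > ang.py <<'E'
from m import *
c=np.array([.602,.047])
for n in('top','side'):
    k=shot(n);W=cloud(k)
    for nm,lo,hi,zr in(('peg',(3,130,90),(17,255,255),(.06,.1)),('gold',(22,100,100),(35,255,255),(.05,.08)),('blue',(105,150,80),(130,255,255),(.05,.08))):
        for r in comps(W,k['color'],lo,hi,zr):
            v=r[2][:2]-c; print(n,nm,r[1],r[2],'ang %.1f r %.4f'%(np.degrees(np.arctan2(v[1],v[0]))%360,np.hypot(*v)))
E
python3 ang.py; python3 go.py
```

```text
top peg 23 [0.7063 0.0401 0.0881] ang 356.2 r 0.1045
top peg 29 [0.5544 0.1399 0.0888] ang 117.1 r 0.1044
top peg 26 [0.4971 0.0524 0.0887] ang 177.1 r 0.1050
top gold 124 [0.6656 0.0754 0.063 ] ang 24.1 r 0.0697
top blue 162 [0.5449 0.0835 0.0629] ang 147.4 r 0.0678
side peg 32 [0.7026 0.0364 0.077 ] ang 354.0 r 0.1012
side peg 41 [0.5514 0.1332 0.0784] ang 120.4 r 0.1000
side peg 16 [ 0.6478 -0.0513  0.0879] ang 295.0 r 0.1084
side peg 43 [0.4938 0.0456 0.0774] ang 180.7 r 0.1082
side peg 42 [ 0.5422 -0.0472  0.0794] ang 237.6 r 0.1116
side blue 57 [0.5442 0.0843 0.0617] ang 147.2 r 0.0688
t 4.1 p [ 0.5291 -0.0318  0.0832] F [-0.8  1.6  0.4] gap -0.001
y [ 0.864 -0.503  0.   ] z [-0.503 -0.864 -0.   ] x [ 0. -0. -1.]
```

The table has followed by 8° and the finger trails the peg by about 10°, as expected. I'll push on past half-way and stop there.

Emit:
play_rows([
  {"fingers": 255, "x": 0, "y": 3.3, "z": 0.5, "roll": 0},
  {"fingers": 255, "x": 0, "y": 3.3, "z": 0.5, "roll": 0},
  {"fingers": 255, "x": 0, "y": 3.3, "z": 0.5, "roll": 0},
  {"fingers": 255, "x": 0, "y": 3.3, "z": 0.5, "roll": 0},
  {"fingers": 255, "x": 0, "y": 3.3, "z": 0.5, "roll": 0},
])

```text
time: 4.52
eef_pos: [0.542, -0.0417, 0.0832]
ee_rot: [-109.9, 90.0, 129.9]
wrist_force: [-2.5, 3.6, 0.2]
finger_gap: 0.001
```

Emit:
play_rows([
  {"fingers": 255, "x": 0, "y": 3, "z": 0, "roll": 0},
  {"fingers": 255, "x": 0, "y": 3, "z": 0, "roll": 0},
  {"fingers": 255, "x": 0, "y": 3, "z": 0, "roll": 0},
  {"fingers": 255, "x": 0, "y": 3, "z": 0, "roll": 0},
  {"fingers": 255, "x": 0, "y": 3, "z": 0, "roll": 0},
])

```text
time: 4.93
eef_pos: [0.5551, -0.0496, 0.0833]
ee_rot: [37.2, 90.0, -83.0]
wrist_force: [-1.0, 1.9, 0.3]
finger_gap: 0.0
```

```bash
python3 ang.py; python3 go.py
```

```text
top peg 23 [0.703  0.0723 0.0889] ang 14.1 r 0.1041
top peg 29 [0.5285 0.1208 0.0885] ang 134.9 r 0.1042
top peg 27 [0.4997 0.0211 0.0889] ang 194.2 r 0.1055
top gold 16 [0.6602 0.0853 0.0623] ang 33.3 r 0.0697
top blue 161 [0.5362 0.0645 0.063 ] ang 165.1 r 0.0681
side peg 35 [0.6246 0.1409 0.0763] ang 76.5 r 0.0966
side peg 42 [0.5249 0.1156 0.076 ] ang 138.3 r 0.1032
side peg 11 [ 0.6727 -0.0352  0.0672] ang 310.7 r 0.1084
side peg 51 [0.498  0.0136 0.0771] ang 197.8 r 0.1092
side peg 34 [ 0.5713 -0.0615  0.0754] ang 254.2 r 0.1128
side blue 66 [0.5366 0.0626 0.0611] ang 166.6 r 0.0672
t 5.0333 p [ 0.5555 -0.0503  0.0834] F [-0.7  0.7  0.4] gap 0.003
y [ 0.864 -0.504  0.001] z [-0.504 -0.864  0.   ] x [ 0.001 -0.001 -1.   ]
```

Emit:
play_rows([
  {"fingers": 255, "x": 0, "y": 2.7, "z": -0.4, "roll": 0},
  {"fingers": 255, "x": 0, "y": 2.7, "z": -0.4, "roll": 0},
  {"fingers": 255, "x": 0, "y": 2.7, "z": -0.4, "roll": 0},
  {"fingers": 255, "x": 0, "y": 2.7, "z": -0.4, "roll": 0},
  {"fingers": 255, "x": 0, "y": 2.7, "z": -0.4, "roll": 0},
])

```text
time: 5.45
eef_pos: [0.568, -0.0549, 0.0834]
ee_rot: [88.2, 90.0, -32.0]
wrist_force: [0.2, 0.7, -0.4]
finger_gap: -0.003
```

Emit:
play_rows([
  {"fingers": 255, "x": 0, "y": 0, "z": 0, "roll": 0},
  {"fingers": 255, "x": 0, "y": 0, "z": 0, "roll": 0},
  {"fingers": 255, "x": 0, "y": 0, "z": 0, "roll": 0},
  {"fingers": 255, "x": 0, "y": 0, "z": 0, "roll": 0},
  {"fingers": 255, "x": 0, "y": 0, "z": 0, "roll": 0},
])

```text
time: 5.87
eef_pos: [0.5673, -0.0544, 0.0833]
ee_rot: [-35.7, 90.0, -155.9]
wrist_force: [0.2, -0.2, -0.6]
finger_gap: -0.004
```

Emit:
play_rows([
  {"fingers": 255, "x": 0, "y": 0, "z": 0, "roll": 0},
  {"fingers": 255, "x": 0, "y": 0, "z": 0, "roll": 0},
  {"fingers": 255, "x": 0, "y": 0, "z": 0, "roll": 0},
  {"fingers": 255, "x": 0, "y": 0, "z": 0, "roll": 0},
  {"fingers": 255, "x": 0, "y": 0, "z": 0, "roll": 0},
])

```text
time: 6.28
eef_pos: [0.5674, -0.0544, 0.0833]
ee_rot: [-55.8, 90.0, -176.0]
wrist_force: [-0.0, 0.5, 0.6]
finger_gap: 0.003
```

```bash
python3 ang.py; python3 go.py
```

```text
top peg 23 [0.7039 0.0273 0.0892] ang 349.1 r 0.1038
top peg 27 [0.5665 0.1453 0.0897] ang 109.9 r 0.1045
top peg 29 [0.4982 0.065  0.0894] ang 170.2 r 0.1053
top blue 161 [0.5374 0.0236 0.0626] ang 199.9 r 0.0687
side peg 28 [0.6659 0.1213 0.0766] ang 49.3 r 0.0980
side peg 37 [0.5642 0.1406 0.0761] ang 112.0 r 0.1009
side peg 5 [ 0.6371 -0.0587  0.0885] ang 288.4 r 0.1114
side peg 52 [0.4962 0.0607 0.0786] ang 172.6 r 0.1067
side peg 50 [ 0.5301 -0.0387  0.0787] ang 230.0 r 0.1119
side blue 72 [0.538  0.0211 0.0614] ang 202.0 r 0.0690
t 6.3833 p [ 0.5674 -0.0544  0.0833] F [-0.3 -0.4  0.2] gap -0.003
y [ 0.864 -0.503  0.   ] z [-0.503 -0.864  0.   ] x [ 0. -0. -1.]
```

The table has settled in the next detent: the pegs are back at 49/109/169° etc. and blue is at 200°. I'll lift off and locate the button precisely.

Emit:
play_rows([
  {"fingers": 255, "x": -20, "y": 0, "z": 0, "roll": 0},
  {"fingers": 255, "x": -30, "y": 0, "z": 0, "roll": 0},
  {"fingers": 255, "x": -35, "y": 0, "z": 0, "roll": 0},
  {"fingers": 255, "x": -30, "y": 0, "z": 0, "roll": 0},
  {"fingers": 255, "x": 0, "y": 0, "z": 0, "roll": 0},
])

```text
time: 6.8
eef_pos: [0.5703, -0.0542, 0.2042]
ee_rot: [118.1, 89.5, -2.1]
wrist_force: [1.3, -0.5, -0.3]
finger_gap: 0.003
```

```bash
python3 - <<'E'
from m import *
for n in('top','side'):
    d=np.load(n+'0.npz');W,C=d['W'],d['C']
    hsv=cv2.cvtColor(C,cv2.COLOR_RGB2HSV)
    near=np.hypot(W[...,0]-.454,W[...,1]+.315)<.03
    g=(cv2.inRange(hsv,(50,100,30),(80,255,255))>0)&near
    z=W[g][:,2];zt=np.percentile(z,80);print(n,'z pct',np.percentile(z,[5,25,50,75,95]).round(4))
    t=W[g&(abs(W[...,2]-zt)<.003)];print('green top centre',((t.max(0)+t.min(0))/2).round(4),t.mean(0).round(4),np.ptp(t,axis=0).round(4))
    nb=near&~g;print('other z',np.percentile(W[nb][:,2],[5,25,50,75,95]).round(4))
E
python3 go.py .4545,-.3145,.19
```

```text
top z pct [0.0421 0.0488 0.0504 0.0519 0.0547]
green top centre [ 0.4553 -0.3146  0.0522] [ 0.455  -0.3143  0.0514] [0.0301 0.0301 0.0058]
other z [0.026  0.0288 0.0336 0.0409 0.0439]
side z pct [0.0395 0.0466 0.0496 0.0512 0.0539]
green top centre [ 0.4525 -0.3178  0.0519] [ 0.4529 -0.3169  0.0513] [0.031  0.0277 0.0058]
other z [0.0266 0.0293 0.033  0.0399 0.0426]
t 6.8 p [ 0.5703 -0.0542  0.2042] F [ 1.3 -0.5 -0.3] gap 0.003
y [ 0.864 -0.503  0.008] z [-0.503 -0.864 -0.004] x [ 0.009 -0.    -1.   ]
.4545,-.3145,.19 shift mm [ 13.2  30.8 283.3]
```

Emit:
play_rows([
  {"fingers": 255, "x": 0, "y": 4, "z": 35, "roll": 0},
  {"fingers": 255, "x": 0, "y": 4, "z": 35, "roll": 0},
  {"fingers": 255, "x": 0, "y": 4, "z": 35, "roll": 0},
  {"fingers": 255, "x": 0, "y": 4, "z": 35, "roll": 0},
  {"fingers": 255, "x": 0, "y": 4, "z": 35, "roll": 0},
])

```text
time: 7.22
eef_pos: [0.4958, -0.2171, 0.1982]
ee_rot: [57.5, 90.0, -62.6]
wrist_force: [0.6, -1.2, 0.3]
finger_gap: 0.0
```

Emit:
play_rows([
  {"fingers": 255, "x": 0, "y": 4, "z": 35, "roll": 0},
  {"fingers": 255, "x": 10, "y": 4, "z": 35, "roll": 0},
  {"fingers": 255, "x": 30, "y": 3, "z": 35, "roll": 0},
  {"fingers": 255, "x": 30, "y": 0, "z": 4, "roll": 0},
  {"fingers": 255, "x": 30, "y": 0, "z": 0, "roll": 0},
])

```text
time: 7.63
eef_pos: [0.4511, -0.3156, 0.1004]
ee_rot: [46.3, 89.9, -74.2]
wrist_force: [0.6, -0.7, 0.1]
finger_gap: 0.003
```

Emit:
play_rows([
  {"fingers": 255, "x": 0, "y": 0, "z": 0, "roll": 0},
  {"fingers": 255, "x": 0, "y": 0, "z": 0, "roll": 0},
  {"fingers": 255, "x": 0, "y": 0, "z": 0, "roll": 0},
  {"fingers": 255, "x": 0, "y": 0, "z": 0, "roll": 0},
  {"fingers": 255, "x": 0, "y": 0, "z": 0, "roll": 0},
])

```text
time: 8.05
eef_pos: [0.454, -0.3124, 0.103]
ee_rot: [89.2, 89.8, -30.9]
wrist_force: [0.6, 0.5, 0.0]
finger_gap: -0.001
```

```bash
python3 go.py .454,-.3155,.07; python3 -c "
from h import *
o=[]
for n in('top','side'):
  c=shot(n);i=cv2.cvtColor(c['color'],cv2.COLOR_RGB2BGR);i=i[130:330,200:520] if n=='top' else i[190:390,220:540];o.append(i)
cv2.imwrite('pics/s3.png',cv2.resize(np.vstack(o),None,fx=1.5,fy=1.5,interpolation=cv2.INTER_CUBIC))"
```

```text
t 8.05 p [ 0.454  -0.3124  0.103 ] F [0.6 0.5 0. ] gap -0.001
y [ 0.865 -0.502  0.003] z [-0.502 -0.865  0.   ] x [ 0.002 -0.001 -1.   ]
.454,-.3155,.07 shift mm [33.   1.4  2.6]
```

View pics/s3.png

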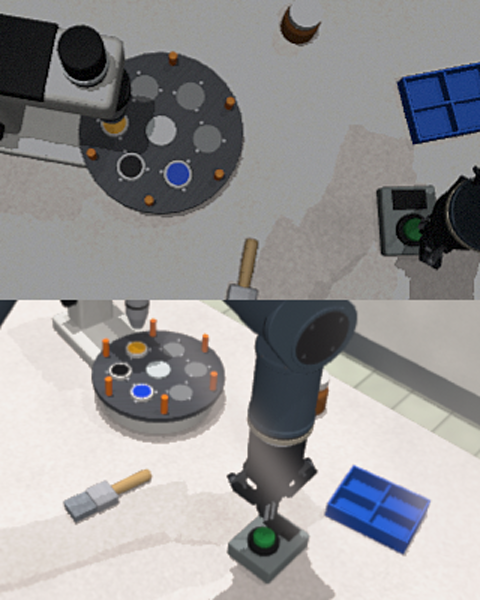

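Gold, at (115,125) in the top crop, is now under the lens, and nothing else has moved. The fingers are above the button. Next I check the detent angle and lower.

Emit:
play_rows([
  {"fingers": 255, "x": 11, "y": 1.4, "z": 2.6, "roll": 0},
  {"fingers": 255, "x": 11, "y": 0, "z": 0, "roll": 0},
  {"fingers": 255, "x": 8, "y": 0, "z": 0, "roll": 0},
  {"fingers": 255, "x": 5, "y": 0, "z": 0, "roll": 0},
  {"fingers": 255, "x": 0, "y": 0, "z": 0, "roll": 0},
])

```text
time: 8.57
eef_pos: [0.4519, -0.3147, 0.0644]
ee_rot: [-93.2, 89.8, 146.6]
wrist_force: [-0.2, -0.6, -0.4]
finger_gap: -0.002
```

```bash
python3 ang.py | grep top; python3 go.py .454,-.3155,.059
```

```text
top peg 21 [0.7039 0.0273 0.0888] ang 349.1 r 0.1038
top peg 22 [ 0.637  -0.0519  0.0892] ang 289.5 r 0.1049
top peg 25 [0.5666 0.1453 0.089 ] ang 109.8 r 0.1045
top peg 25 [ 0.5345 -0.0336  0.0892] ang 230.1 r 0.1051
top peg 27 [0.4985 0.0649 0.0885] ang 170.2 r 0.1050
top blue 161 [0.5375 0.0237 0.0626] ang 199.9 r 0.0686
t 8.6667 p [ 0.4526 -0.3151  0.0658] F [ 0.2 -0.7  0.8] gap 0.002
y [ 0.864 -0.503 -0.001] z [-0.503 -0.864 -0.   ] x [-0.001  0.001 -1.   ]
.454,-.3155,.059 shift mm [ 6.8  1.4 -0.3]
```

Emit:
play_rows([
  {"fingers": 255, "x": 2, "y": 1.4, "z": 0, "roll": 0},
  {"fingers": 255, "x": 2, "y": 0, "z": 0, "roll": 0},
  {"fingers": 255, "x": 2, "y": 0, "z": 0, "roll": 0},
  {"fingers": 255, "x": 2, "y": 0, "z": 0, "roll": 0},
  {"fingers": 255, "x": 0, "y": 0, "z": 0, "roll": 0},
])

```text
time: 9.08
eef_pos: [0.4542, -0.3161, 0.0582]
ee_rot: [95.4, 90.0, -24.8]
wrist_force: [-0.2, -0.3, 1.6]
finger_gap: 0.001
```

Emit:
play_rows([
  {"fingers": 255, "x": 1, "y": 0, "z": 0, "roll": 0},
  {"fingers": 255, "x": 1, "y": 0, "z": 0, "roll": 0},
  {"fingers": 255, "x": 1, "y": 0, "z": 0, "roll": 0},
  {"fingers": 255, "x": 0, "y": 0, "z": 0, "roll": 0},
  {"fingers": 255, "x": 0, "y": 0, "z": 0, "roll": 0},
])

```text
time: 9.5
eef_pos: [0.4542, -0.3161, 0.0553]
ee_rot: [95.2, 90.0, -25.0]
wrist_force: [1.8, -0.1, 2.9]
finger_gap: -0.0
```

Emit:
play_rows([
  {"fingers": 255, "x": 1, "y": 0, "z": 0, "roll": 0},
  {"fingers": 255, "x": 1, "y": 0, "z": 0, "roll": 0},
  {"fingers": 255, "x": 0.5, "y": 0, "z": 0, "roll": 0},
  {"fingers": 255, "x": 0, "y": 0, "z": 0, "roll": 0},
  {"fingers": 255, "x": 0, "y": 0, "z": 0, "roll": 0},
])

```text
time: 9.92
eef_pos: [0.4542, -0.3162, 0.0539]
ee_rot: [75.6, 89.9, -44.6]
wrist_force: [-2.8, 1.8, 18.5]
finger_gap: 0.003
```

```bash
python3 go.py; python3 -c "
from h import *
c=shot('side');i=cv2.cvtColor(c['color'],cv2.COLOR_RGB2BGR)
o=cv2.imread('pics/side0.png')
cv2.imwrite('pics/s4.png',cv2.resize(np.hstack([o[310:390,350:440],i[310:390,350:440]]),None,fx=4,fy=4,interpolation=cv2.INTER_CUBIC))"
```

```text
t 9.9167 p [ 0.4542 -0.3162  0.0539] F [-2.8  1.8 18.5] gap 0.003
y [ 0.864 -0.503  0.001] z [-0.503 -0.864  0.   ] x [ 0.001 -0.001 -1.   ]
```

View pics/s4.png

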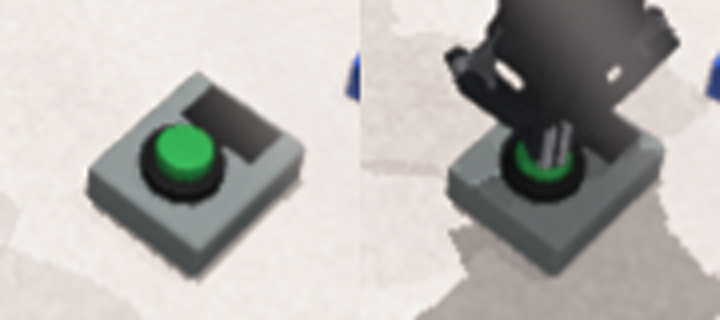

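The fingertips are within the green cap, at about (545,160), and the cap is visibly sunk in its housing. With a hard stop at 18 N, the button is fully down. Now I release it.

Emit:
play_rows([
  {"fingers": 255, "x": -3, "y": 0, "z": 0, "roll": 0},
  {"fingers": 255, "x": -10, "y": 0, "z": 0, "roll": 0},
  {"fingers": 255, "x": -30, "y": 0, "z": 0, "roll": 0},
  {"fingers": 255, "x": -35, "y": 0, "z": 0, "roll": 0},
  {"fingers": 255, "x": -30, "y": 0, "z": 0, "roll": 0},
])

```text
time: 10.38
eef_pos: [0.4534, -0.3155, 0.1623]
ee_rot: [-100.6, 89.9, 139.2]
wrist_force: [0.4, -0.5, -0.0]
finger_gap: 0.002
```

Emit:
play_rows([
  {"fingers": 255, "x": 0, "y": 0, "z": 0, "roll": 0},
  {"fingers": 255, "x": 0, "y": 0, "z": 0, "roll": 0},
  {"fingers": 255, "x": 0, "y": 0, "z": 0, "roll": 0},
  {"fingers": 255, "x": 0, "y": 0, "z": 0, "roll": 0},
  {"fingers": 255, "x": 0, "y": 0, "z": 0, "roll": 0},
])

```text
time: 10.8
eef_pos: [0.4532, -0.3156, 0.1595]
ee_rot: [-92.4, 89.9, 147.4]
wrist_force: [-0.0, 0.4, 0.0]
finger_gap: 0.0
```

```bash
python3 ang.py; python3 go.py; python3 -c "
from m import *
k=shot('side','end.png')
for r in comps(cloud(k),k['color'],(50,100,60),(80,255,255),(.02,.08)): print('green',*r)"
```

```text
top peg 21 [0.7038 0.0273 0.0899] ang 349.0 r 0.1037
top peg 22 [ 0.637  -0.0518  0.0897] ang 289.5 r 0.1048
top peg 24 [0.5668 0.1454 0.089 ] ang 109.7 r 0.1045
top peg 24 [ 0.5343 -0.0338  0.0893] ang 230.0 r 0.1054
top peg 26 [0.4983 0.0649 0.0894] ang 170.2 r 0.1052
top blue 162 [0.5382 0.0237 0.0631] ang 200.1 r 0.0679
side peg 29 [0.6669 0.1217 0.0747] ang 49.0 r 0.0990
side peg 30 [0.7009 0.0222 0.0756] ang 345.9 r 0.1020
side peg 37 [0.5642 0.1398 0.076 ] ang 112.2 r 0.1002
side peg 10 [ 0.6372 -0.0556  0.0872] ang 288.9 r 0.1085
side peg 52 [0.4969 0.0605 0.0767] ang 172.7 r 0.1060
side peg 53 [ 0.5304 -0.0383  0.0772] ang 230.0 r 0.1114
side blue 71 [0.5376 0.0224 0.0614] ang 200.9 r 0.0689
t 10.9 p [ 0.4536 -0.3157  0.1598] F [-0.3  0.1  0.3] gap 0.004
y [ 0.864 -0.503 -0.002] z [-0.503 -0.864 -0.   ] x [-0.002  0.001 -1.   ]
green [395.7 347.5] 167 [ 0.4504 -0.3177  0.0496] [0.04  0.031 0.017]
```

View pics/end.png

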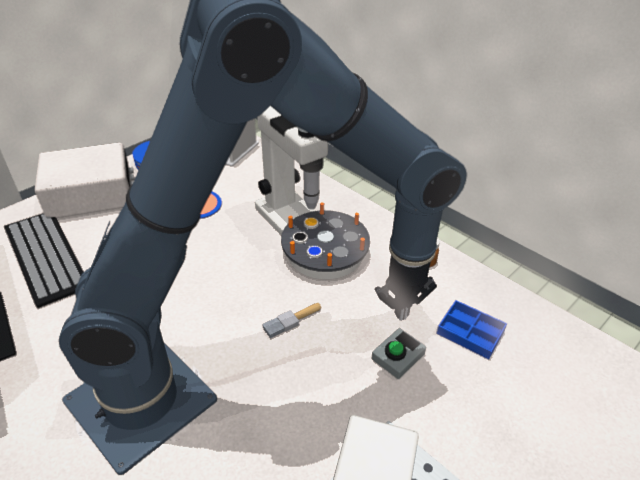

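The final view shows gold under the lens at (311,223), the button back up at (396,347), and the brush, tray and jar undisturbed. The tool is touching nothing, so I'm handing in.

```bash
python3 -c "
from bench import bot
print(bot.close_job())"
```

```text
the job is handed in; nothing more can be done
None
```

The gold sample is under the lens and the picture was taken; the job was handed in at about 11 s of the 48 s allowed.

- **Turntable:** I pushed the peg on the open side counter-clockwise with closed fingers, just past half-way. The table pulled itself into the next detent. The peg angles in the top camera put the turn at about 60.6°, which would leave gold about 0.7 mm off centre. That is within my measuring error, and the angles had not changed at the final check.
- **Button:** I pressed it to a hard stop, with about 18 N on the wrist (4 N is needed), and the picture showed the cap sunk in its housing. After I let go, its measured height was back to the starting value.
- **Surroundings:** In the last view the brush, tray and jar look undisturbed. The wafer frame is mostly hidden behind the arm, but the arm never went near it. The tool hung clear, with the wrist force near zero.
- **Disagreements:** The side camera read some points a few millimetres off from the top camera (peg angles by about 3°), so I relied on the top camera. The lens hid most of the gold wafer from above, so I judged its centring from the pegs and the blue carrier.

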